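Close up the junction box: hook on the hatch cover and lock its wing knob

ROBOT

A 6-joint arm with a two-finger parallel gripper is mounted at the origin on the work surface; the furniture and walls round the work are solid. World frame = base frame: x ahead of the robot, y to its left, z up, the work surface at z = 0. Lengths are in m, angles in degrees, forces in N, time in s.
With the tool pointing down it reaches from about 0.35 to 0.875 m from the base axis. Payload 4.2 kg.
Tool frame: the origin (TCP) lies between the finger pads; the fingertips stand 14 mm ahead of it and the grasp point (between the pads) lies 5 mm behind it; x points along the fingers, z is the direction in which the jaws open and shut, and the axes are right-handed (so a half turn about x gives the same grasp; the last joint's range is limited). The gripper opens to 87 mm and grips with 3 to 60 N. Pads are 19 mm wide; open, the fingers measure 117 mm over their backs; the gripper's body (75 mm by 190 mm) begins 51 mm behind the grasp point.
Start: joints at [-60.183, 22.042, 0.453, 0, -68.411, -14.817], TCP at [0.162, -0.604, 0.237] pointing down, gripper open.
Joint ranges: [-179.83, 179.83], [-69.29, 118.12], [-61.27, 80.66], [-181.25, 117.63], [-171.15, -9.14], [-177.46, 177.46]. Speed limits (degrees/s): [159.86, 159.86, 180, 180, 180, 180].

INTERFACE

Orientations are given as [roll, pitch, yaw] about the fixed x, y, z axes, in that order (R = Rz(yaw) Ry(pitch) Rx(roll)).
In Python, from workcell import arm gives the robot as it stands. Calls block until the motion is done:
- arm.move_ptp(position, orientation): joint-space move of the TCP to a pose.
- arm.move_l(position, frame=None, v=0.15, threshold=None): straight line of the TCP; frame=None keeps the orientation; v is the mean speed in m/s. With threshold (N) it stops when the force on the tool has changed by that much, and returns True; else False.
- arm.move_joints(angles): joint-space move.
- arm.gripper_open() and arm.gripper_close(): open the fingers fully, or close them until they stop; the grip force is fixed at half the most.
- arm.wait(seconds).
- arm.solve_ik(position, orientation): joint angles nearest the present ones, or None.
- arm.capture(name): name is "scene" or "side" or "wrist"; returns a dict with "img" (420x560x3 uint8, red, green, blue), "K" (3x3 intrinsics, pixels), "eye" and "rotation" of the camera in the world. Camera axes: x right, y up, looking along -z (the intrinsics and any distortion apply to the point x, -y, -z); pixel columns grow to the right and rows downward; lengths in m; the calibration is good to about 2 mm. A picture is of the moment at which its call begins. There is no depth.
A pose or a line that the arm cannot do raises arm.IKError and nothing moves.
- arm.job_done(): hands the job in, once; it reports no verdict.
Readings, each from a call of its own:
- arm.current_clock(): time.
- arm.current_q(): joint angles.
- arm.current_joint_velocities(): joint speeds.
- arm.current_tau(): joint torques, N m.
- arm.current_tool_pos(): TCP position.
- arm.current_orientation(): TCP orientation.
- arm.current_ft_force(): force on the tool from outside, world axes, zero at the start.
- arm.current_moment(): the same for the moment, N m.
- arm.current_opening(): opening from 0.0 (shut) to 1.0 (fully open).
Only numpy, scipy, OpenCV 4.12 (cv2) and the standard library are available. Lean on these libraries where they do the work, as an engineer would, in place of code of your own. Each camera call takes 0.05 s, during which the arm holds its last target. There are 200 camera calls.

TASK

Put the bare metal hatch cover back on the open grey junction box: its two hook tabs go under the rim at the box's far end (the end with the cable glands) and are pushed fully home. Then press the knob end of the cover down against the springy seal and turn the red wing knob clockwise as far as it goes, so that the hidden tongue swings in under the rim and keeps the cover shut. Leave the cover locked on the box and do not disturb the v-block, gauge block, pliers or magnet.

Things in the scene. Friction and masses are not known exactly. Their poses are not given: they have to be found in the camera images.
- junction_box: grey steel junction box fixed to the table, 230 x 140 x 75 mm (x, y, z; 4 mm high feet stick out 17 mm beyond the +-y sides). Origin: centre of its underside. Its +x end has two black cable glands that stick out 20 mm; -x is the latch end, towards the robot. The closed cover lies with its origin over the box's origin, x along the box's x, knob at the latch end
- box_top (a point): on the box's axis at the height of its top face (z = 75 in the box), axes as the box's. The top is a 10 mm thick frame round a rectangular opening from x = -76 to +72 and y = -44 to +44 mm; under it the box is empty for 31 mm
- seal_top (a point): middle of the top of the black rubber seal strip, axes as the box's; the strip lies across the rim at the latch end (box x = -86 to -79, y = -40 to +40) and stands 8 mm above the top face. It is sprung: it starts to sink at 4 N and is level with the top at 12 N. Until pressed it holds the cover's knob end up about 8 mm; the cover slides easily on its own weight, but drags when pressed
- cover: loose bare steel hatch cover, 0.27 to 0.43 kg, plate 176 x 108 x 4 mm (x, y, z). Origin: centre of the plate's underside; z points out of the face with handle and knob. At the start it lies level on the table on its tabs and tongue, the plate's underside 16.5 mm up. On the box with the knob end pressed down, its origin is level with the box's top
- cover_handle (a point): middle of the black grip bar on the cover, at x = +18, y = 0, z = +29 in the cover, axes as the cover's. The bar is 44 mm long along x and 12 mm thick (y), spans z = 22 to 36 in the cover, and stands on two posts, open beneath
- cover_tabs (a point): midway between the tips of two hook tabs under the cover, at x = +81, z = -12.5 in the cover, on the tabs' top. Tabs: y = +-34, 14 mm wide, 4 mm thick; webs at x = 66 to 72 join them to the plate. Lay the cover on the rim 9 to 17 mm (best 13) towards the latch end from its closed place, then slide it to +x until the webs stop at the opening's edge; sideways play 3 mm
- wings (a point): middle of the red wing grip, on the knob's upright axis (x = -52, y = 0, z = +24 in the cover). The wings are one flat upright bar 36 mm long, 9 mm thick, at z = 15 to 34 in the cover, over a hub 22 mm across. They point the same way as the hidden tongue; a white dot on top marks its side. Its axes equal the cover's at knob value 0
- wing_knob (a joint): turn of the knob in rad, 0 to 2.3, growing clockwise seen from above; starts at 0 to 0.35, stops hard at 2.3. At value q tongue and dot point at the angle pi + 2.3 - q in the cover (anticlockwise from +x), so along -x at 2.3: locked. Friction 0.06 Nm, up to 0.25 Nm with the tongue rubbing on the rim
- tongue_tip (a point): tip of the hidden steel tongue, on its top face: 36 mm from the knob's axis, 12 mm below the cover's origin; 12 mm wide, 4.5 mm thick. At knob 1.2 to 1.5 it meets the edge of the opening, and knocks against it unless the knob end is pressed down with 12 to 15 N (20 N is harmless); pressed flat, it passes 2 mm under the rim. Let go, it bears up on the rim
- v_block: loose steel v-block, 45 x 50 x 42 mm, a bystander; origin at the centre of its underside
- gauge_block: loose steel block with holes, 50 x 75 x 25 mm, a bystander; origin at the centre of its underside
- pliers: loose blue-handled pliers, 60 x 184 x 16 mm, a bystander; origin at the centre of the underside
- weld_magnet: loose red welding magnet, 78 x 105 x 20 mm, a bystander; origin at the centre of its underside

How it is judged (in metres and radians):
At the end, for the whole second after the job is handed in: The cover lies at rest on the box, lengthwise with it (within 0.08 rad and 6 mm sideways), the tips of its tabs at least 4 mm under the far rim, and the knob is turned past 2.0 rad with the tip of its tongue at least 5 mm behind the edge and under the rim of the latch end (value of joint wing_knob above 2 rad and x of tongue_tip in the frame of junction_box below -0.081 m and z of tongue_tip in the frame of junction_box below 0.0665 m and x of cover_tabs in the frame of junction_box above 0.076 m and z of cover_tabs in the frame of junction_box below 0.0655 m and y of cover in the frame of junction_box between -0.006 and 0.006 m and angle between the x axis of cover and the x axis of junction_box, either way round below 0.08 rad and z of cover in the frame of junction_box below 0.08 m and linear speed of cover below 0.01 m/s); the robot touches nothing.
It fails at once if the v-block is moved more than 3 cm (distance of v_block from where it was at the start of the episode above 0.03 m).
It fails at once if the gauge block is moved more than 3 cm (distance of gauge_block from where it was at the start of the episode above 0.03 m).
It fails at once if the pliers is moved more than 3 cm (distance of pliers from where it was at the start of the episode above 0.03 m).
It fails at once if the welding magnet is moved more than 3 cm (distance of weld_magnet from where it was at the start of the episode above 0.03 m).
It also fails if it takes over 62 s, if anything falls off the work surface, if the arm or the gripper's body presses on something with over 40 N, if the wrist force passes 120 N, or if a joint passes its speed limit or range.

## Working session

There is one attempt and no reset: what is moved stays moved. The work goes in short steps, each a Python script; the robot and the scene stay as the last script left them, time stands still between calls to the robot, and variables do not carry over. Pictures are saved under pics/ and viewed, about 8 in all and at most 12, crops included, and the job is handed in when it is done.

```bash
ls; mkdir -p pics
python3 - <<'E'
from workcell import arm
import cv2,numpy as np
for n in("scene","side"):
    c=arm.capture(n); cv2.imwrite(f"pics/{n}0.png",c["img"][:,:,::-1]); np.savez(f"pics/{n}0.npz",**c)
    print(n,c.keys(),c["K"].tolist(),np.round(c["eye"],4),np.round(c["rotation"],4).tolist(), {k:v for k,v in c.items() if k not in("img","K","eye","rotation")})
a=cv2.imread("pics/scene0.png");b=cv2.imread("pics/side0.png")
print(arm.current_clock(),arm.current_orientation(),arm.current_ft_force())
E
```

```text
pics
scene dict_keys(['img', 'K', 'eye', 'rotation']) [[483.21086670423296, 0.0, 274.4759119368203], [0.0, 483.21086670423296, 210.77157606327143], [0.0, 0.0, 1.0]] [-0.1459 -1.1449  0.6168] [66.7185, 0.7183, -28.1188] {}
side dict_keys(['img', 'K', 'eye', 'rotation']) [[413.4519111270128, 0.0, 282.34594310210144], [0.0, 413.4519111270128, 210.16895252092633], [0.0, 0.0, 1.0]] [0.3227 1.0801 0.6573] [62.27, -0.4678, -174.0093] {}
0.1 [  1.63565795  89.88650662 106.62507263] [ 0.25525759 -0.80140519 -0.29084203]
```

View pics/scene0.png

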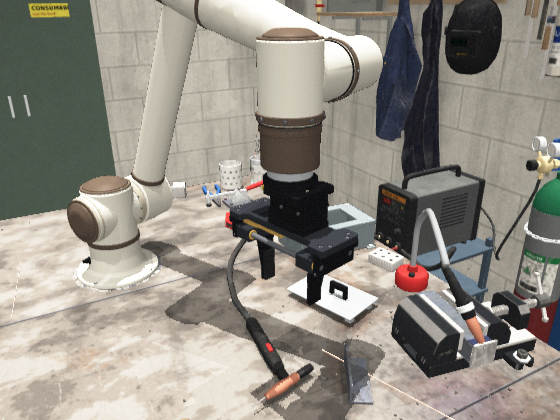

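View pics/side0.png

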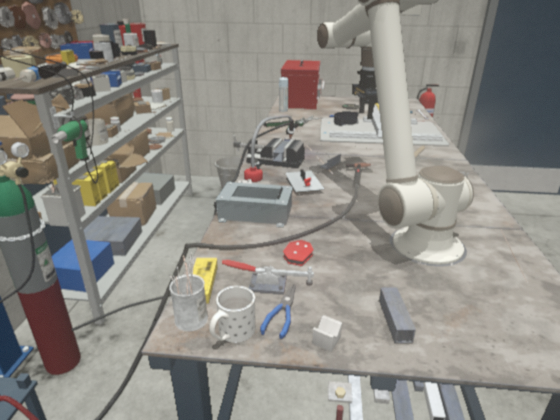

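The scene view shows the cover (about 335,298) with its black handle under the gripper, and the box behind it (about 350,220). The side view shows the box at (255,202), the cover with its red knob at (303,182), and the bystanders near (250–340, 250–330).

```bash
cat > h.py <<'E'
import numpy as np,cv2
from scipy.spatial.transform import Rotation as R
def rot(rpy): return R.from_euler('xyz',rpy,degrees=True).as_matrix()
def ray(c,uv):
    K=c["K"];d=np.array([(uv[0]-K[0,2])/K[0,0],-(uv[1]-K[1,2])/K[1,1],-1.])
    d=rot(c["rotation"])@d; return c["eye"],d/np.linalg.norm(d)
def onz(c,uv,z):
    e,d=ray(c,uv); return e+d*(z-e[2])/d[2]
def tri(obs):  # [(cam,uv)..] -> point, residual
    A=np.zeros((3,3));b=np.zeros(3);P=[]
    for c,uv in obs:
        e,d=ray(c,uv);M=np.eye(3)-np.outer(d,d);A+=M;b+=M@e;P.append((M,e))
    x=np.linalg.solve(A,b);return x,[float(np.linalg.norm(M@(x-e))) for M,e in P]
def proj(c,p):
    q=rot(c["rotation"]).T@(np.asarray(p)-c["eye"]);K=c["K"]
    return np.array([K[0,0]*q[0]/-q[2]+K[0,2],K[1,1]*-q[1]/-q[2]+K[1,2]])
def snap(arm,cam,name):
    c=arm.capture(cam);cv2.imwrite(f"pics/{name}.png",c["img"][:,:,::-1]);np.savez(f"pics/{name}.npz",**c);return c
def load(name): return dict(np.load(f"pics/{name}.npz"))
E
python3 - <<'E'
from h import *
from workcell import arm
s=load("side0");a=load("scene0")
for uv in [(222,186),(290,188),(230,184),(218,215),(290,220)]: print(uv,onz(s,uv,.075).round(3))
print("cover",onz(s,(303,182),.02).round(3),onz(a,(335,298),.02).round(3))
for n,uv in dict(mag=(298,251),gauge=(268,285),pl=(276,320),vb=(327,332)).items(): print(n,onz(s,uv,.015).round(3))
c=snap(arm,"wrist","w0"); print(c["K"],c["eye"],c["rotation"],rot(c["rotation"]).round(2),arm.current_tool_pos(),rot(arm.current_orientation()).round(3))
E
```

```text
(222, 186) [ 0.656 -0.173  0.075]
(290, 188) [ 0.425 -0.185  0.075]
(230, 184) [ 0.632 -0.192  0.075]
(218, 215) [0.619 0.031 0.075]
(290, 220) [0.405 0.036 0.075]
cover [ 0.39  -0.365  0.02 ] [ 0.388 -0.411  0.02 ]
mag [0.376 0.105 0.015]
gauge [0.439 0.266 0.015]
pl [0.404 0.387 0.015]
vb [0.292 0.411 0.015]
[[306.86568778   0.         282.0151698 ]
 [  0.         306.86568778 213.17704481]
 [  0.           0.           1.        ]] [ 0.09836244 -0.61939179  0.38339107] [-13.89044338  -0.19524651 104.98648803] [[-0.26 -0.94 -0.23]
 [ 0.97 -0.25 -0.07]
 [ 0.   -0.24  0.97]] [ 0.16167243 -0.60329022  0.23572182] [[-0.001 -0.966 -0.259]
 [ 0.002 -0.259  0.966]
 [-1.     0.     0.002]]
```

View pics/w0.png

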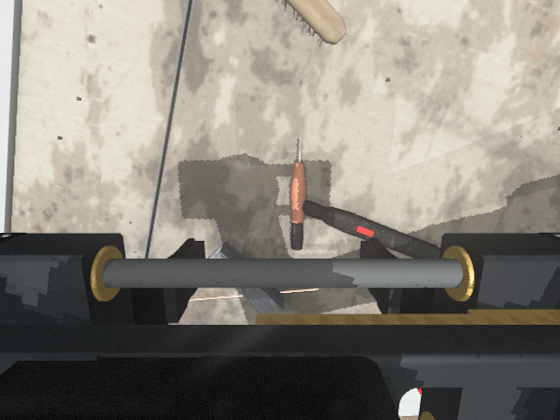

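The wrist view shows only the bare table, with the gripper covering rows below about 230. I'll take two wrist views above the work area.

```bash
cat >> h.py <<'E'
def down(yaw):
    """tool x down, tool y at world angle yaw (deg)"""
    a=np.radians(yaw);x=np.array([0,0,-1.]);y=np.array([np.cos(a),np.sin(a),0]);
    return R.from_matrix(np.c_[x,y,np.cross(x,y)]).as_euler('xyz',degrees=True)
E
python3 - <<'E'
from h import *
from workcell import arm
o=down(0)
print(o,rot(o).round(2),arm.solve_ik([.405,-.32,.36],o),arm.solve_ik([.405,-.17,.36],o))
arm.move_ptp([.405,-.32,.36],o); snap(arm,"wrist","w1"); 
arm.move_ptp([.405,-.17,.36],o); snap(arm,"wrist","w2"); print(arm.current_clock())
a=cv2.imread("pics/w1.png")[:300];b=cv2.imread("pics/w2.png")[:300]
cv2.imwrite("pics/w12.png",np.vstack([a,b]))
E
```

```text
[90. 90.  0.] [[ 0.  1.  0.]
 [ 0.  0. -1.]
 [-1.  0.  0.]] [-20.27846542   7.58222387  -1.7087356    0.         -80.70904053
 110.27846542] [ -1.43560603  -0.63925754 -10.60588514   0.         -80.03337241
  91.43560603]
2.7833<sys>:0: UserWarning: Gimbal lock detected. Setting third angle to zero since it is not possible to uniquely determine all angles.
```

View pics/w12.png

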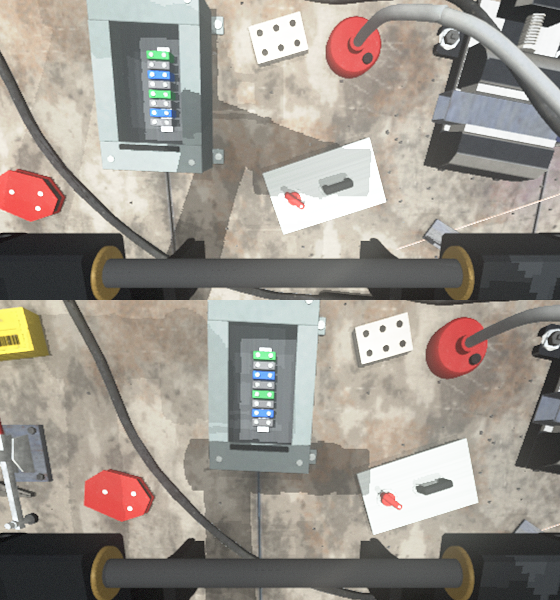

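The top picture (w1) shows the box rim and opening at (113–200, 22–150), the seal at row 147 and the cover quad at (263,178), (370,138), (386,200), (284,234). The bottom one (w2) shows the same box opening at (228–300, 25–145) and the cover at (357,473)–(478,502), with the red knob at the cover's left end. Next I'll get precise contours.

Run:
```python
from h import *
for n,roi,br in(("w1",(255,130,395,240),(90,10,225,180)),("w2",(350,130,485,240),(200,0,325,178))):
    im=cv2.imread(f"pics/{n}.png");hsv=cv2.cvtColor(im,cv2.COLOR_BGR2HSV)
    x0,y0,x1,y1=roi;H,S,V=cv2.split(hsv[y0:y1,x0:x1]);
    print(n,"plate px",hsv[y0+60,x0+60],hsv[y0+5,x0+5],hsv[y0+100,x0+5])
    m=((S<18)&(V>120)).astype(np.uint8)*255
    m=cv2.morphologyEx(m,cv2.MORPH_OPEN,np.ones((5,5)))
    cs=cv2.findContours(m,0,2)[0];c=max(cs,key=cv2.contourArea);h=cv2.convexHull(c)
    for e in (3,5,8):
        p=cv2.approxPolyDP(h,e,True)
        if len(p)==4:break
    print("cover",cv2.contourArea(h),(p[:,0]+[x0,y0]).tolist())
    red=((((H<8)|(H>172))&(S>130))*255).astype(np.uint8);blk=((V<70)*255).astype(np.uint8)
    for q,mm in(("red",red),("blk",blk)):
        c=max(cv2.findContours(mm,0,2)[0],key=cv2.contourArea);r=cv2.minAreaRect(c);print(q,cv2.contourArea(c),np.round(cv2.boxPoints(r)+[x0,y0],1).tolist())
    cv2.imwrite(f"pics/{n}m.png",m)
    # enlarged crops for viewing
    x0,y0,x1,y1=br
    print("rim px",hsv[90,x0+15],hsv[90,x0+30])
A=cv2.resize(cv2.imread("pics/w2.png")[0:180,200:325],None,fx=3,fy=3,interpolation=cv2.INTER_CUBIC)
B=cv2.resize(cv2.imread("pics/w2.png")[130:240,350:485],None,fx=3,fy=3,interpolation=cv2.INTER_CUBIC)
o=np.zeros((540,790,3),np.uint8);o[:,:375]=A;o[:330,380:785]=B;cv2.imwrite("pics/crop2.png",o)
```

```text
w1 plate px [ 72   6 225] [ 18  31 142] [ 20  31 212]
cover 8473.0 [[369, 138], [385, 202], [336, 239], [283, 233], [263, 173]]
red 33.0 [[283.4, 197.1], [286.7, 192.8], [300.3, 203.0], [297.0, 207.3]]Traceback (most recent call last):
  File "<stdin>", line 15, in <module>
ValueError: max() iterable argument is empty
```

Run:
```python
from h import *
o=np.zeros((600,800,3),np.uint8)
w1=cv2.imread("pics/w1.png");w2=cv2.imread("pics/w2.png")
z=lambda i:cv2.resize(i,None,fx=3,fy=3,interpolation=cv2.INTER_CUBIC)
o[:540,:375]=z(w2[0:180,200:325]); o[:300,380:800]=z(w2[135:235,350:490]); o[300:600,380:800]=z(w1[135:235,255:395])
cv2.imwrite("pics/crop2.png",o)
```

```text
(no output)
```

View pics/crop2.png

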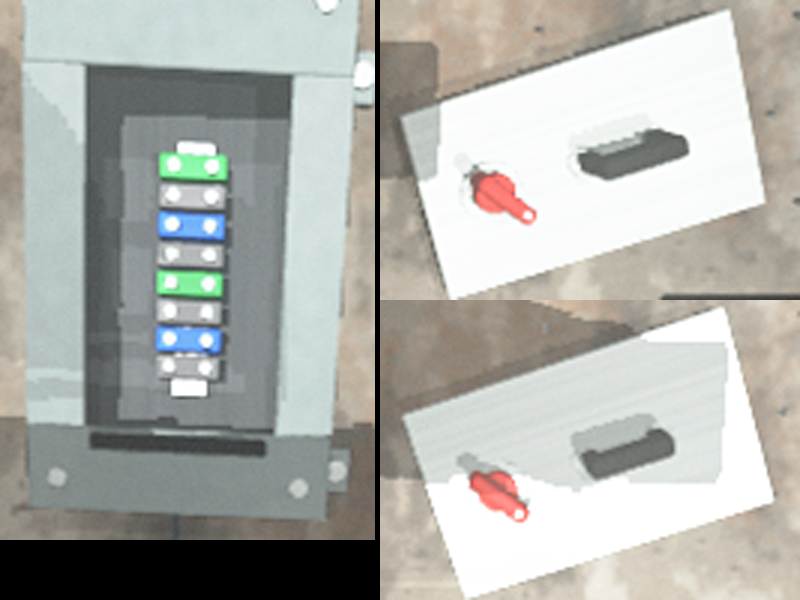

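```bash
cat > m.py <<'E'
from h import *
w1=load("w1");w2=load("w2")
g={k:cv2.cvtColor(c["img"],cv2.COLOR_RGB2GRAY) for k,c in(("1",w1),("2",w2))}
def sub(k,p,w=4):
    p=np.array(p,np.float32).reshape(-1,1,2);q=cv2.cornerSubPix(g[k],p.copy(),(w,w),(-1,-1),(3,50,.01))
    return q[:,0]
c2=sub("2",[(357.3,173.7),(466.7,138),(478.7,202.7),(373.7,234.3)]);c1=sub("1",[(263,173),(370,137.3),(386.7,202.3),(284,234.7)])
print(c2.round(1).tolist(),c1.round(1).tolist())
C=[]
for a,b in zip(c1,c2):
    x,r=tri([(w1,a),(w2,b)]);C.append((onz(w1,a,.0205)+onz(w2,b,.0205))/2);print("cov",x.round(4),np.round(r,4),onz(w1,a,.0205).round(4),onz(w2,b,.0205).round(4))
C=np.array(C);print("sides",[np.linalg.norm(C[i]-C[i-1]).round(4) for i in range(4)])
d=(C[1]-C[0])+(C[2]-C[3]);print("cover ctr",C.mean(0).round(4),"yaw",np.degrees(np.arctan2(d[1],d[0])))
b2=sub("2",[(228.7,22),(297.7,24.7),(291.3,144),(228.3,141.7),(308.7,172.7),(210,168.3)],3)
b1=sub("1",[proj(w1,onz(w2,p,.075)) for p in b2],3)
print(b2.round(1).tolist(),b1.round(1).tolist())
B=[]
for a,b in zip(b1,b2):
    x,r=tri([(w1,a),(w2,b)]);B.append((onz(w1,a,.075)+onz(w2,b,.075))/2);print("box",x.round(4),np.round(r,4),onz(w1,a,.075).round(4),onz(w2,b,.075).round(4))
B=np.array(B);print("open sides",[np.linalg.norm(B[i]-B[(i+1)%4]).round(4) for i in range(4)],np.linalg.norm(B[4]-B[5]))
d=(B[0]-B[3])+(B[1]-B[2]);y=np.arctan2(d[1],d[0]);print("open ctr",B[:4].mean(0).round(4),"yaw",np.degrees(y),"box ctr",(B[:4].mean(0)+.002*np.array([np.cos(y),np.sin(y),0])).round(4))
e=B[5]-B[4];print("yaw from latch edge",np.degrees(np.arctan2(-e[0],e[1])), "mid",(B[4]+B[5])/2)
# handle top mid & knob
for n,z in(("handle",.0525),("wings",.0505)):
    pass
E
python3 m.py
```

```text
[[356.29998779296875, 173.6999969482422], [465.70001220703125, 137.60000610351562], [477.8999938964844, 202.1999969482422], [372.20001220703125, 236.6999969482422]] [[261.8999938964844, 173.1999969482422], [368.20001220703125, 136.3000030517578], [385.79998779296875, 201.6999969482422], [283.3999938964844, 234.3000030517578]]
cov [ 0.4134 -0.2866  0.0197] [0. 0.] [ 0.4135 -0.2866  0.0205] [ 0.4135 -0.2864  0.0205]
cov [ 0.4696 -0.4508  0.0222] [0.0005 0.0005] [ 0.4701 -0.4512  0.0205] [ 0.4692 -0.4517  0.0205]
cov [ 0.3672 -0.487   0.0195] [0. 0.] [ 0.3674 -0.4866  0.0205] [ 0.3674 -0.4863  0.0205]
cov [ 0.3082 -0.3208  0.0145] [0.0017 0.0017] [ 0.312  -0.3208  0.0205] [ 0.3084 -0.3191  0.0205]
sides [np.float64(0.1086), np.float64(0.1743), np.float64(0.1081), np.float64(0.1761)]
cover ctr [ 0.3902 -0.3861  0.0205] yaw -71.12387167682543
[[227.8000030517578, 20.600000381469727], [297.6000061035156, 24.299999237060547], [291.1000061035156, 144.39999389648438], [227.60000610351562, 141.0], [308.20001220703125, 172.89999389648438], [210.0, 168.3000030517578]] [[108.0999984741211, 19.799
[... 304 characters left out ...]
0.608  -0.1879  0.075 ] [ 0.6078 -0.188   0.075 ]
box [ 0.46  -0.181  0.075] [0. 0.] [ 0.46  -0.181  0.075] [ 0.46  -0.181  0.075]
box [ 0.4634 -0.0927  0.0685] [0.001 0.001] [ 0.4625 -0.096   0.075 ] [ 0.4645 -0.0938  0.075 ]
box [ 0.4213 -0.2054  0.0749] [0.0004 0.0004] [ 0.4216 -0.2054  0.075 ] [ 0.4209 -0.2054  0.075 ]
box [ 0.4272 -0.0674  0.075 ] [0. 0.] [ 0.4272 -0.0674  0.075 ] [ 0.4272 -0.0674  0.075 ]
open sides [np.float64(0.0878), np.float64(0.148), np.float64(0.0862), np.float64(0.1488)] 0.13811671257920208
open ctr [ 0.5359 -0.141   0.075 ] yaw -2.3848088040614064 box ctr [ 0.5379 -0.1411  0.075 ]
yaw from latch edge -2.4653914522362235 mid [ 0.42423596 -0.13643129  0.075     ]
```

All the measurements agree with the given sizes:
- Plate: 176 x 108 mm, at z about 0.020.
- Opening: 148 x 87 mm, at z 0.075.
- Box: yaw about -2.4°.

Next I'll triangulate the handle and knob heights, then grasp.

```bash
cat > g.py <<'E'
from h import *
from workcell import arm
w1=load("w1");w2=load("w2")
def blobs(c,roi):
    x0,y0,x1,y1=roi;H,S,V=cv2.split(cv2.cvtColor(c["img"],cv2.COLOR_RGB2HSV)[y0:y1,x0:x1]);o=[]
    for m in((V<100),(((H<10)|(H>170))&(S>110))):
        n,l,s,ce=cv2.connectedComponentsWithStats(m.astype(np.uint8));i=1+np.argmax(s[1:,4]);o.append((s[i,4],ce[i]+[x0,y0]))
    return o
a=blobs(w1,(270,160,375,220));b=blobs(w2,(365,160,468,220))
P=[]
for n,p,q in zip(("handle","knob"),a,b):
    x,r=tri([(w1,p[1]),(w2,q[1])]);P.append(x);print(n,p,q,x.round(4),np.round(r,4))
yaw=-71.3;c=np.array([.3905,-.3861]);u=np.array([np.cos(np.radians(yaw)),np.sin(np.radians(yaw))])
print("pred handle",c+.018*u,"knob",c-.052*u)
E
python3 g.py
```

```text
handle (np.int32(3), array([348.        , 178.33333333])) (np.int32(2), array([443.5, 179. ])) [ 0.4061 -0.4221  0.0273] [0.0001 0.0001]
knob (np.int32(146), array([293.80821918, 198.91780822])) (np.int32(163), array([389.40490798, 199.87730061])) [ 0.3746 -0.337   0.0355] [0.0004 0.0004]
pred handle [ 0.39627103 -0.40314978] knob [ 0.37382812 -0.33684507]
```

```bash
sed -i 's/V<100/V<130/' g.py
cat >> g.py <<'E'
h=P[0]
ok=np.hypot(*(h[:2]-(c+.018*u)))<.008 and .025<h[2]<.06
print("ok",ok)
if ok:
    t=np.r_[c+.018*u,0]; o=down(yaw)
    arm.move_ptp([*t[:2],.14],o); arm.move_l([*t[:2],.0405],v=.08,threshold=8)
    print(arm.current_tool_pos(),arm.current_ft_force()); arm.gripper_close(); print("open",arm.current_opening()*87)
    f0=arm.current_ft_force(); arm.move_l([*t[:2],.16],v=.1); arm.wait(.3)
    print("lift",arm.current_opening()*87,arm.current_ft_force()-f0,arm.current_moment(),arm.current_clock())
    c=snap(arm,"wrist","w3");d=snap(arm,"scene","s3")
    im=np.hstack([c["img"][:300],np.zeros((300,0,3),np.uint8)]);s=d["img"][200:360,230:430]
    out=np.zeros((540,560,3),np.uint8);out[:300]=c["img"][:300];out[300:540,:300]=cv2.resize(s,(300,240))
    cv2.imwrite("pics/v3.png",out[:,:,::-1])
E
python3 g.py
```

```text
handle (np.int32(249), array([337.67068273, 185.99598394])) (np.int32(303), array([434.88778878, 186.35643564])) [ 0.396  -0.4044  0.0385] [0.0001 0.0001]
knob (np.int32(146), array([293.80821918, 198.91780822])) (np.int32(163), array([389.40490798, 199.87730061])) [ 0.3746 -0.337   0.0355] [0.0004 0.0004]
pred handle [ 0.39627103 -0.40314978] knob [ 0.37382812 -0.33684507]
ok True
[ 0.39663769 -0.40338556  0.04107745] [ 0.39945806 -1.03810624  0.55335808]
open 11.745142020557052
lift 11.013357068214516 [-0.57490942  0.4713962  -2.82250547] [-0.02440186  0.1267428  -0.0140877 ] 8.2333<sys>:0: UserWarning: Gimbal lock detected. Setting third angle to zero since it is not possible to uniquely determine all angles.
```

View pics/v3.png

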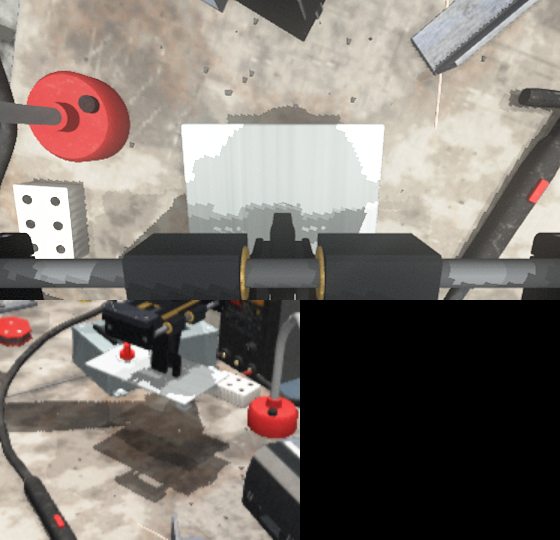

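The wrist view shows the held cover with its far edge at (181,125)–(385,124), square to the gripper. The scene crop shows it hanging about level. From that edge I'll work out its pose in the hand.

Run:
```python
from h import *
from workcell import arm
c=load("w3");g=cv2.cvtColor(c["img"],cv2.COLOR_RGB2GRAY)
p=cv2.cornerSubPix(g,np.array([[[181,125]],[[385,124]]],np.float32),(4,4),(-1,-1),(3,50,.01))[:,0];print(p)
K=c["K"];n=[np.array([(u-K[0,2])/K[0,0],-(v-K[1,2])/K[1,1],-1]) for u,v in p]
s=.108/np.linalg.norm(n[0]-n[1])
T=rot(arm.current_orientation());tp=arm.current_tool_pos()
W=[c["eye"]+rot(c["rotation"])@(k*s) for k in n];print([T.T@(w-tp) for w in W],tp)
```

```text
[[180.89955 124.26733]
 [383.47543 124.23916]]
[array([ 0.02266958,  0.07066781, -0.05388657]), array([0.02255566, 0.07067483, 0.05411337])] [ 0.39625462 -0.40313822  0.15984664]
```

```bash
cat >> h.py <<'E'
BX=np.array([.538,-.1412,0]);BY=-2.42
RB=rot([0,0,BY])
def tool_for(dx,dz,tilt):
    """TCP pose putting cover origin at box x=dx,z=75mm+dz (m), nose-down tilt deg, handle grip"""
    Rc=RB@rot([0,tilt,0]);Rt=np.c_[-Rc[:,2],Rc[:,0],-Rc[:,1]]
    o=BX+RB@np.array([dx,0,.075+dz]); return o-Rt@np.array([.0246,-.0173,0]),R.from_matrix(Rt).as_euler('xyz',degrees=True)
E
cat > p.py <<'E'
from h import *
from workcell import arm
arm.move_ptp([.40,-.28,.19],down(BY))
T=2.5
hi,o=tool_for(-.013,.06,T); arm.move_ptp(hi,o); print("hi",arm.current_tool_pos()-hi)
mid,o=tool_for(-.013,.025,T); arm.move_l(mid,v=.08); arm.wait(.2); f0=arm.current_ft_force()
lo,o=tool_for(-.013,.088*np.sin(np.radians(T))-.004,T)
print("hit",arm.move_l(lo,v=.03,threshold=3.0)); p=arm.current_tool_pos(); print("z above target",p-lo,"df",arm.current_ft_force()-f0,arm.current_moment(),arm.current_clock())
c=snap(arm,"wrist","w4");d=snap(arm,"scene","s4");e=snap(arm,"side","d4")
out=np.zeros((540,700,3),np.uint8);out[:300,:560]=c["img"][:300];out[300:,:350]=cv2.resize(d["img"][170:290,250:425],(350,240));out[300:,350:]=cv2.resize(e["img"][140:260,180:355],(350,240))
cv2.imwrite("pics/v4.png",out[:,:,::-1])
E
python3 p.py 2>/dev/null
```

```text
hi [-7.83740914e-05 -1.27873719e-04 -6.50171127e-04]
hit True
z above target [-1.69661506e-04  2.01697470e-05  3.75098919e-03] df [-0.2149989  -0.2745744   8.11089516] [ 0.11862139  0.24315107 -0.0584385 ] 11.5583
```

View pics/v4.png

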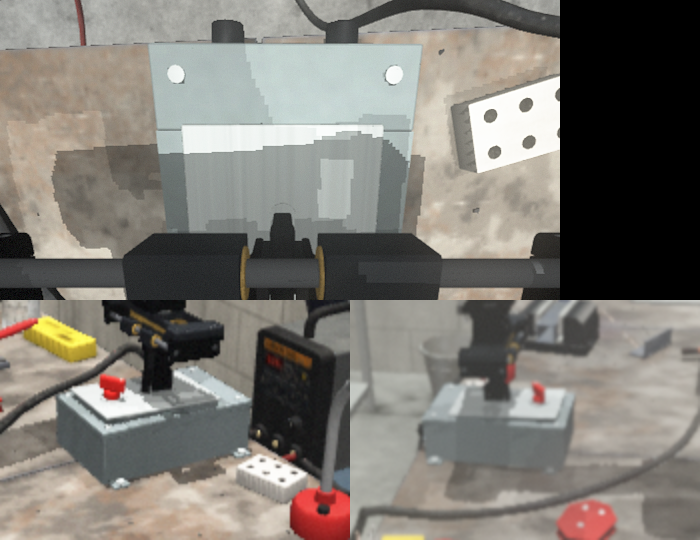

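Contact came within 0.3 mm of the predicted height, so the tabs are in the opening. The view also shows the cover centred in the rim, its edge at columns 182–383 against box sides at 158–410. Now I'll slide it home.

```bash
cat > s.py <<'E'
from h import *
from workcell import arm
p=arm.current_tool_pos(); arm.move_l(p+[0,0,.0006],v=.02); arm.wait(.2); f0=arm.current_ft_force(); print("f",f0)
x=RB[:,0]; p=arm.current_tool_pos()
hit=arm.move_l(p+x*.019,v=.03,threshold=9)
q=arm.current_tool_pos(); print("hit",hit,"moved",RB.T@(q-p),"df",RB.T@(arm.current_ft_force()-f0),arm.current_clock())
c=snap(arm,"wrist","w5");g=cv2.cvtColor(c["img"],cv2.COLOR_RGB2GRAY)
pt=cv2.cornerSubPix(g,np.array([[[181,125]],[[383,124]]],np.float32),(4,4),(-1,-1),(3,50,.01))[:,0]
for u in pt: print(u,RB.T@(onz(c,u,.079)-BX))
E
python3 s.py 2>/dev/null
```

```text
f [ 0.8454951   0.53054229 -0.0743137 ]
hit True moved [ 0.01264033 -0.0001529  -0.00029091] df [-1.43300002 -0.69065966  4.67379524] 12.675
[181.10263 124.36125] [0.0881782  0.05397446 0.079     ]
[383.1465  124.63579] [ 0.08792427 -0.05195257  0.079     ]
```

```bash
cat > s2.py <<'E'
from h import *
from workcell import arm
x=RB[:,0]; p=arm.current_tool_pos(); f0=arm.current_ft_force()
hit=arm.move_l(p+x*.006,v=.02,threshold=14)
q=arm.current_tool_pos(); print("hit",hit,"moved",RB.T@(q-p),"df",RB.T@(arm.current_ft_force()-f0))
arm.gripper_open(); q=arm.current_tool_pos(); arm.move_l(q+[0,0,.11],v=.15)
# look from behind: camera over the knob end
e=BX+RB@np.array([-.03,0,0]); t=e-.065*RB[:,0]; 
arm.move_ptp([t[0]-.0,t[1],.26],down(BY)); c=snap(arm,"wrist","w6"); print(arm.current_clock(),c["eye"])
k=proj(c,BX+RB@np.array([-.052,0,.109]));print("knob pred",k)
cv2.imwrite("pics/v6.png",cv2.resize(c["img"][0:260,130:430],(750,650))[:600,:,::-1])
E
python3 s2.py 2>/dev/null
```

```text
hit True moved [-3.58167322e-05 -2.00728066e-05  1.85364119e-05] df [-1.45090432 -0.48070203  1.20310556]
15.95 [ 0.5075606  -0.13892784  0.40776594]
knob pred [283.41576986 159.61255133]
```

View pics/v6.png

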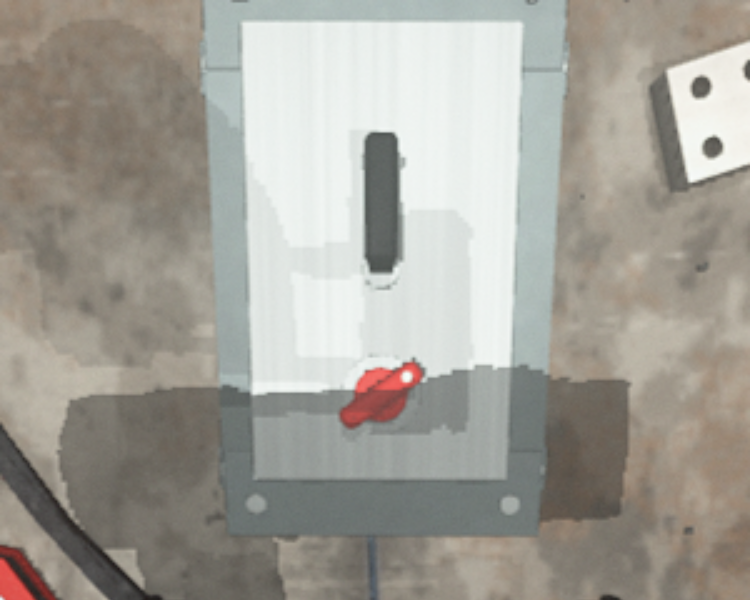

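The view shows the cover seated lengthwise on the box. Wings: white dot at crop (408,377), other end (350,418), so the knob is near 0.1 rad. Before turning I'll check how far home the cover is.

```bash
python3 - <<'E' 2>/dev/null
from h import *
c=load("w6");g=cv2.cvtColor(c["img"],cv2.COLOR_RGB2GRAY)
f=lambda x,y:(x/2.5+130,y/2.5)
pt=cv2.cornerSubPix(g,np.array([[f(241,21)],[f(523,23)],[f(508,479)],[f(254,479)]],np.float32),(4,4),(-1,-1),(3,50,.01))[:,0]
for u,z in zip(pt,(.079,.079,.088,.088)): print("cov",u,(RB.T@(onz(c,u,z)-BX)).round(4))
pt=[f(228,535),f(540,535)]
for u in pt: print("box latch corner",(RB.T@(onz(c,u,.075)-BX)).round(4))
img=c["img"];H,S,V=cv2.split(cv2.cvtColor(img,cv2.COLOR_RGB2HSV))
m=((((H<10)|(H>170))&(S>110))).astype(np.uint8);m[:,:250]=0;m[:,320:]=0;m[:130]=0;m[180:]=0
ct=max(cv2.findContours(m,0,1)[0],key=cv2.contourArea);r=cv2.minAreaRect(ct);print(r,(RB.T@(onz(c,r[0],.11)-BX)).round(4))
for n,u in (("dot",f(408,377)),("end",f(350,418))):print(n,(RB.T@(onz(c,u,.115)-BX)).round(4))
E
```

```text
cov [226.31178    8.362328] [0.0873 0.0541 0.079 ]
cov [338.52402     8.3378525] [ 0.0872 -0.0521  0.079 ]
cov [331.8281  191.19208] [-0.0864 -0.0512  0.088 ]
cov [230.8929  191.34465] [-0.0866  0.0553  0.088 ]
box latch corner [-0.1145  0.0694  0.075 ]
box latch corner [-0.1145 -0.0702  0.075 ]
((281.77349853515625, 157.3558807373047), (19.941089630126953, 35.05030059814453), 32.47119140625) [-0.0498  0.0016  0.11  ]
dot [-0.0434 -0.0091  0.115 ]
end [-0.0587  0.0127  0.115 ]
```

```bash
cat > k.py <<'E'
from h import *
from workcell import arm
k=BX+RB@np.array([-.051,.0013,0]); o=down(BY-55.5)
print(arm.solve_ik([k[0],k[1],.19],o))
arm.move_ptp([k[0],k[1],.18],o); arm.move_l([k[0],k[1],.1125],v=.08,threshold=6); print(arm.current_tool_pos(),arm.current_ft_force())
arm.gripper_close(); print("open",arm.current_opening()*87); arm.wait(.1)
f0=arm.current_ft_force(); p=arm.current_tool_pos()
print("hit",arm.move_l([p[0],p[1],.1015],v=.015,threshold=17)); arm.wait(.2)
print(arm.current_tool_pos(),arm.current_ft_force()-f0,arm.current_moment(),arm.current_q(),arm.current_clock())
E
python3 k.py 2>/dev/null
```

```text
[  2.61166096  12.88536997 -19.9663994    0.         -57.14823063
  29.46833904]
[ 0.48755302 -0.13775428  0.11298872] [ 0.10344248 -0.50183928  0.80988169]
open 8.718205335875602
hit True
[ 0.4864042  -0.13786462  0.1070135 ] [-3.9303308   2.47306143  9.74378532] [0.47175042 0.96885903 0.05993667] [  2.63559658  18.58817151 -26.115741     0.07858698 -45.38790771
  29.4822647 ] 19.95
```

```bash
cat > k2.py <<'E'
from h import *
from workcell import arm
for i in range(8):
    f=arm.current_ft_force(); p=arm.current_tool_pos(); print((p*1000).round(2),f.round(1))
    if f[2]>17: break
    arm.move_l(p-[0,0,.0012],v=.012,threshold=12); arm.wait(.1)
print(arm.current_moment(),arm.current_q().round(2),arm.current_orientation(),arm.current_clock())
E
python3 k2.py 2>/dev/null
```

```text
[ 486.4  -137.86  107.01] [-2.9  2.3  9.7]
[ 486.48 -137.82  107.2 ] [-4.   1.9 10.7]
[ 486.47 -137.83  107.32] [-2.8  2.2 11.1]
[ 486.46 -137.85  107.4 ] [-4.7  1.8 10.3]
[ 486.5  -137.83  107.49] [-3.8  2.2  9.7]
[ 486.5  -137.83  107.53] [-3.4  2.2 10. ]
[ 486.52 -137.84  107.57] [-3.   1.3  9.8]
[ 486.51 -137.83  107.59] [-3.4  2.2 10. ]
[0.31212888 1.11514224 0.00463378] [  2.64  18.59 -26.     0.07 -45.59  29.47] [ -13.32247089   89.80905752 -161.16459344] 22.75
```

```bash
cat > k3.py <<'E'
from h import *
from workcell import arm
k=BX+RB@np.array([-.051,.0013,0]);
for z in np.arange(.1055,.092,-.001):
    arm.move_l([k[0],k[1],z],v=.012); arm.wait(.1)
    f=arm.current_ft_force(); p=arm.current_tool_pos(); print(round(z*1000,1),(p*1000).round(2),f.round(1))
    if f[2]>17.5: break
print(arm.current_moment(),arm.current_q().round(2),arm.current_clock())
E
python3 k3.py 2>/dev/null
```

```text
105.5 [ 486.48 -137.82  106.89] [-5.1  1.3 12.3]
104.5 [ 486.4  -137.83  106.17] [-5.8  2.4 14.3]
103.5 [ 486.35 -137.84  105.61] [-7.5  2.4 17.2]
102.5 [ 486.38 -137.84  105.54] [-8.9  4.  22. ]
[0.91269029 2.69533533 0.01790111] [  2.65  18.76 -26.13   0.11 -45.35  29.46] 24.15
```

```bash
cat > t.py <<'E'
from h import *
from workcell import arm
k=BX+RB@np.array([-.051,.0013,0]); q0=arm.current_q(); z=.1030
for th in [10,25,40,52,62,72,82,92,104,116,122,126]:
    P=[k[0],k[1],z]; o=down(BY-55.5-th); q=arm.solve_ik(P,o)
    if q is None or abs(q[5]-(29.47-th))>8: print("ik?",q);break
    arm.move_joints(q); arm.wait(.1)
    f=arm.current_ft_force();m=arm.current_moment();print(th,(arm.current_tool_pos()*1000).round(1),f.round(1),m.round(2),arm.current_q()[5].round(1),arm.current_clock())
    if np.linalg.norm(f)>45: print("force");break
    if f[2]<16: z-=.0007
    if f[2]>22: z+=.0007
E
python3 t.py 2>/dev/null
```

```text
10 [ 486.5 -137.7  105.6] [-8.3  3.5 19.7] [ 0.91  2.36 -0.07] 19.4 24.5417
25 [ 486.9 -137.6  105.6] [-7.5  4.  19.4] [ 0.95  2.1  -0.05] 4.4 25.0
40 [ 487.3 -137.7  105.6] [-7.   4.4 18.1] [ 0.89  1.94 -0.11] -10.6 25.4583
52 [ 487.6 -137.7  105.6] [-5.1  3.1 18.3] [ 0.75  1.71 -0.06] -22.6 25.875
62 [ 487.8 -137.8  105.6] [-4.8  3.3 16.9] [ 0.65  1.57 -0.1 ] -32.6 26.2667
72 [ 488.1 -137.9  105.6] [-4.   2.9 15.5] [ 0.37  1.39 -0.05] -42.6 26.6583
82 [ 488.3 -138.1  105.5] [-4.9  0.9 19.1] [ 0.39  1.65 -0.13] -52.6 27.05
92 [ 488.4 -138.3  105.5] [-4.1  0.1 18.9] [ 0.09  1.47 -0.04] -62.5 27.4417
104 [ 488.6 -138.5  105.5] [-4.  -0.5 17.2] [-0.34  1.38 -0.06] -74.5 27.8583
116 [ 488.7 -138.8  105.5] [-3.5 -2.2 17.5] [-0.74  1.25 -0.08] -86.5 28.275
122 [ 488.7 -139.   105.5] [-2.4 -2.7 17. ] [-0.98  1.27 -0.07] -92.5 28.625
126 [ 488.7 -139.   105.5] [-3.8 -4.  16.5] [-1.04  1.2   0.28] -96.5 28.975
```

```bash
cat > u.py <<'E'
from h import *
from workcell import arm
k=BX+RB@np.array([-.051,.0013,0])
for th in (128.5,131):
    arm.move_joints(arm.solve_ik([k[0],k[1],.1023],down(BY-55.5-th))); arm.wait(.1); m=arm.current_moment(); print(th,m.round(2),arm.current_q()[5],arm.current_ft_force())
    if m[2]>.8: break
arm.gripper_open(); p=arm.current_tool_pos(); arm.move_l([p[0],p[1],.2],v=.12)
e=BX-RB[:,0]*.03-.065*RB[:,0]; arm.move_ptp([e[0],e[1],.26],down(BY)); arm.wait(.2); c=snap(arm,"wrist","w7");d=snap(arm,"scene","s7"); print(arm.current_clock())
out=np.zeros((600,800,3),np.uint8);out[:550,:500]=cv2.resize(c["img"][0:220,180:380],(500,550));out[:240,505:795]=cv2.resize(d["img"][170:290,250:395],(290,240))
cv2.imwrite("pics/v7.png",out[:,:,::-1])
E
python3 u.py 2>/dev/null
```

```text
128.5 [-1.08  1.17  0.6 ] -98.92922320837339 [-2.82107874 -2.58640608 16.38176834]
131 [-1.    1.06  0.6 ] -101.42190898344465 [-2.98540185 -2.44694026 15.42141607]
35.0833
```

View pics/v7.png

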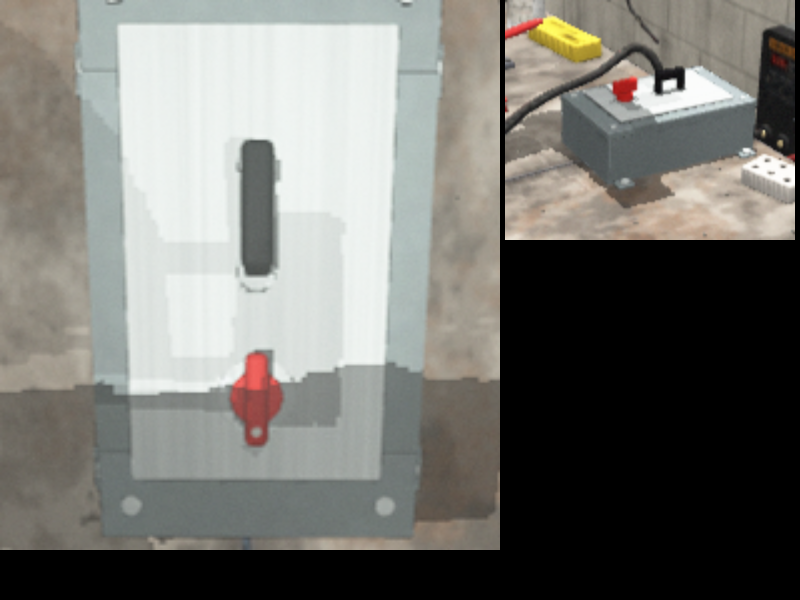

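The wings now lie along the box with the white dot at the latch end (255,433), and the cover is square and flat. I'll do one numeric check of the cover's pose, then hand in.

```bash
python3 - <<'E' 2>/dev/null
from h import *
from workcell import arm
c=load("w7");g=cv2.cvtColor(c["img"],cv2.COLOR_RGB2GRAY);f=lambda x,y:(x/2.5+180,y/2.5)
pt=cv2.cornerSubPix(g,np.array([[f(118,24)],[f(398,24)],[f(381,479)],[f(132,479)]],np.float32),(4,4),(-1,-1),(3,50,.01))[:,0]
X=np.array([RB.T@(onz(c,u,.079)-BX) for u in pt]);print(X.round(4),"mean",X.mean(0).round(4),"width far/near",X[0,1]-X[1,1],X[3,1]-X[2,1])
m=X.mean(0)
if m[0]>-.003 and abs(m[1])<.005: arm.job_done();print("handed in",arm.current_clock())
E
```

```text
[[ 0.0871  0.0538  0.079 ]
 [ 0.0869 -0.0523  0.079 ]
 [-0.0873 -0.0519  0.079 ]
 [-0.0874  0.0546  0.079 ]] mean [-0.0002  0.001   0.079 ] width far/near 0.106060722002332 0.106497840326014
the job is handed in; nothing more can be done
the job is handed in; nothing more can be done
```

The cover is back on the box and locked, and I handed the job in at about 35 s on the robot's clock. The hand-in reports no verdict, so success rests on the checks below.

**What I did:** I gripped the cover by its handle and laid it on the rim 13 mm short of its closed place, tabs tilted down into the opening. I slid it 12.6 mm until it stopped. Then I gripped the wing knob, pressed the knob end flat (15–20 N while turning) and turned it clockwise to its stop.

**Last checks:**
- **Cover position:** its centre is at about (-0.2, +1.0) mm from the closed place, with yaw within about 0.3° of the box. By the given geometry that puts the tab tips about 9 mm under the far rim.
- **Flatness:** the knob end measures the same width as the far end, so the cover lies flat on its own.
- **Knob:** the white dot points at the latch end. I felt the stop at about 126° of turn from a measured start of about 0.12 rad, which is the full 2.3 rad.
- **Robot and bystanders:** the gripper was clear above the box at the end. The arm never went near the bystanders, but I did not re-measure their positions.

**What disagreed or failed:**
- **Cover tilt in the hand:** before placing, the far edge measured about 2 mm lower than a level grip would give. I allowed for this in the tilt, and contact then came within 0.3 mm of the expected height.
- **Second push home:** it triggered its force limit at once without moving the cover, so the camera is the evidence that the cover is home.
- **First press on the seal:** it stopped short at about 10 N, so I pressed again with deeper targets.

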